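# Slide the mirror carriage into the laser tray through its self-closing flap

### The arm

A 6-joint arm with a two-finger parallel gripper is mounted at the origin on the work surface. World frame = base frame: x ahead of the robot, y to its left, z up, the work surface at z = 0. Lengths are in m, angles in rad, forces in N, time in s.
With the tool pointing down it reaches from about 0.35 to 0.775 m from the base axis. Payload 7.3 kg.
Tool frame: the origin (TCP) lies midway between the tips of the shut fingers; the grasp point (between the pads) lies 19 mm behind it (grip_point_offset is the z of the grasp point in the tool frame, in m); z points along the fingers, x is the direction in which the jaws open and shut, and the axes are right-handed (so a half turn about z gives the same grasp; the last joint's range is limited). The gripper opens to 92 mm and grips with 3 to 60 N. Pads are 19 mm wide; open, the fingers measure 130 mm over their backs; the gripper's body (75 mm by 190 mm) begins 47 mm behind the grasp point.
Start: joints at [0.96, 0.342, 1.524, -0, 1.275, -0.146], TCP at [0.235, 0.469, 0.227] pointing down, gripper open.
Joint ranges: [-2.53, 2.53], [-0.77, 2.02], [0.04, 2.7], [-1, 4.14], [0.28, 2.66], [-3.11, 3.11]. Speed limits (rad/s): [2.57, 2.57, 3.14, 3.14, 3.14, 3.14].

### API

Orientations are given as a rotation vector (axis times angle).
In Python, from rig import * gives the robot as it stands.
- The arm moves only by the tool jog_arm, never from a script. Its argument "rows" is a list of rows, each a list of 7 numbers: the turn, a rotation vector about the tool's x, y, z in degrees, then the shift along the tool's x, y, z in cm, then the opening in per cent of the stroke, from 0 (shut) to 100 (fully open). In form: [[rx, ry, rz, dx, dy, dz, jaw], ...]. A call has 1 to 12 rows; each row is the pose to reach, as a shift and turn from the pose measured when the call began, along the tool's axes at that moment; what a row does not reach only later rows make up. A row lasts 1/10 s, in which the tool goes at most 50 mm and 8.59 degrees, less where a joint would pass 70% of its speed; a pose out of reach is approached as far as the arm can. A call with a gripper value outside its range is refused whole. The fingers move at their own pace and stop on an object; "force" is the grip in N (left out, the last holds). Time passes only in rows, so rows that repeat a pose let the fingers close. It gives the time, the measured TCP pose, the force and the opening at its end, in the units of the state.
- state(): the state, without advancing time (a new reading comes with each control period).
- snapshot(name): name is "scene" or "top" or "wrist"; returns a dict with "frame" (420x560x3 uint8, red, green, blue), "fx", "fy", "cx", "cy" (pixels), "view" (4x4, takes a point from world to camera coordinates). Camera axes: x right, y down, z forward; pixel columns grow to the right and rows downward; lengths in m; the calibration is good to about 2 mm. A picture is of the moment at which its call begins. There is no depth.
- sign_off(): hands the job in, once; it reports no verdict.
Trained networks look in the newest picture that a camera, given by its name, has taken for a name from the list of things; names that differ only in an ending like _2 or _b are one class to them, and where a whole thing is asked for, a point or a joint stands for the part that bears it (a point fixed in the world has none). Each returns a list of dicts, best first, with "conf" (0 to 1); they miss things now and then, are a little off and sometimes report something else, mostly with a low value. They report only what shows in the picture. A call takes as long as a camera call. They do not tell look-alikes from the thing itself.
- trace(camera, name): "mask" (420x560 bool, what is visible of it) and "box" ([left, top, right, bottom] in pixels, round what is visible of it).
The state is a dict: "t": time; "q": joint angles; "qd": joint speeds; "tau": joint torques, N m; "eef_pos": TCP position; "eef_rot": TCP orientation; "ft_force": force on the tool from outside, world axes, zero at the start; "torque": the same for the moment, N m; "opening": opening from 0.0 (shut) to 1.0 (fully open).
Only numpy, scipy, OpenCV 4.12 (cv2) and the standard library are available. Lean on these libraries where they do the work, as an engineer would, in place of code of your own. Each camera call takes 0.05 s, during which the arm holds its last target.

### The job

Put the mirror carriage into the laser tray: with your fingertips push the orange self-closing flap in the tray's front wall fully open to its stop, then, before it swings shut, push the carriage along its rail through the gap until it rests against the red end stop. Take your fingers out before the flap comes round onto them and leave the flap to fall shut by its own weight. Do not push the flap with the carriage (its bare mirror faces forward), do not lift the carriage or tip it off its rail, and leave the other things on the bench where they are.

Things in the scene. Friction and masses are not known exactly. Their poses are not given: they have to be found in the camera images.
- station: Laser tray, fixed: black breadboard 12 mm thick (270 x 360 mm under the tray, 160 x 260 mm in front of it) with an open-topped black tray (walls up to 70 mm above the work surface) on its far part. Origin: on the work surface under the rail's centre line, in the plane of the outer face of the tray's front wall. x runs along the rail into the tray (the way to push), y to the left, z up.
- gap (a point): Middle of the rail top (26 mm up) in the plane of the front wall's outer face, 26 mm above the station's origin, same axes. The aluminium rail is 32 mm wide and runs from x = -150 to +185 mm. The gap in the wall spans y = -34 to +52 mm between two posts 72 mm high, and is open above. No fixed optics stand at x 0 to 160, y -45 to +90 mm; those elsewhere in the tray are up to 87 mm high.
- stop (a point): Centre of the near face of the red end stop, 160 mm from the wall's outer face along the rail and 11 mm above the rail top; the stop is 50 mm wide and reaches 48 mm above the work surface (its screw 56 mm). The carriage's front face rests on it when home; its rear face is then at x = +90 mm of the station, its origin at +125 mm.
- flap (a joint): Angle of the flap: 0 shut, growing as it is pushed into the tray (counter-clockwise from above, free end to +x, then +y), 1.75 rad at its open stop. Its pin leans 12 degrees, so its own weight swings it shut, slowed by a damper: let go at the stop it is above 1.2 rad for about 8 s and shut in about 18 s; let go at 1.5 rad, above 1.2 for under 4 s. Pushing it open takes 1 to 6 N, more if fast.
- flap_hinge (a point): Point on the flap's hinge pin, half-way up the flap, 55 mm above the work surface: 1 mm outside the wall face and 50 mm to the left (+y) of the rail's centre line. Fixed to the tray, same axes as the station.
- flap_edge (a point): Point on the flap 75 mm from the hinge, near the free end, half-way up, within 1 mm of its outer face. The flap is a orange plate with a black stripe, 3 mm thick, 54 mm high (30 to 84 mm above the work surface when shut), reaching 81 mm from the hinge. As it opens, its free end rises about 25 mm and the plate leans by up to about 20 degrees.
- carriage: Loose grey carriage, about 0.4 kg, astride the rail with 1.5 mm play a side, at first outside the tray. Block 70 (x) x 43 x 30 mm, skirts 10 mm down beside the rail. Origin: under the block's centre at rail-top height; x points forward. A blue mirror mount 44 mm wide stands on it at x -4 to +8 mm, top 68 mm above the origin, bare mirror in front to x = +13, brass knobs behind to x = -20.
- carriage_rear (a point): Centre of the carriage block's flat rear face (43 mm wide, 30 mm high), where it is pushed; 35 mm behind the carriage's origin and 15 mm above the rail top. Sliding it takes a few newtons.
- goggles: Bystander: orange laser goggles with black frame, lying in front of the tray, origin on the surface under the lenses.
- driver: Bystander: blue-handled screwdriver, 170 mm.
- lens_jar: Bystander: clear jar with white cap, 48 mm diameter, 45 mm high; origin under its centre.
- optic_box: Bystander: cardboard box 60 x 60 x 30 mm; origin under its centre.
- post_holder: Bystander: black post holder, 42 mm foot, 78 mm high; origin under its centre.
- post: Bystander: steel post 13 mm diameter, 50 mm high, standing loose inside the tray on the right; origin under its centre.
- beam_dump: Bystander: black finned block 40 x 34 x 40 mm on the breadboard, to the left of the rail outside the tray; origin under its centre.
Things that resemble listed ones, but are neither listed nor needed, are in the scene too. There is more than one size of the carriage; the job needs the largest.

How it is judged:
On the way, in this order (a step that is already met when the one before it is completed fails the run):
1. the flap is pushed fully open while the carriage is still outside (value of joint flap above 1.5 rad and x of carriage in the frame of station below -0.04 m), for 0.05 s.
2. the carriage has reached the end stop, inside the tray on its rail (x of carriage in the frame of station above 0.119 m and angle between carriage's own z axis and vertical below 0.06 rad), for 0.1 s.
At the end, for the whole second after the job is handed in: the carriage sits on its rail against the end stop (within 6 mm), level and at rest, and the flap has fallen shut (within 0.06 rad) (all of step 2 and z of carriage in the frame of station below 0.03 m and linear speed of carriage below 0.01 m/s and value of joint flap below 0.06 rad and contact force between carriage and flap below 0.1 N); the robot touches nothing.
It fails at once if the carriage is pushed against the flap (over 2 N) (contact force between carriage and flap above 2 N).
It fails at once if the carriage is lifted off its rail (over 6 mm) (z of carriage in the frame of station above 0.032 m).
It fails at once if the carriage is tipped (angle between carriage's own z axis and vertical above 0.15 rad).
It fails at once if the flap is caught on or pushed by the fingers once the carriage is in (over 1.5 N) (x of carriage in the frame of station above 0.115 m and contact force between the fingers and flap above 1.5 N).
It fails at once if another thing on the bench is moved (over 15 mm) (distance of any of goggles, driver, lens_jar, optic_box, post_holder, post, beam_dump from where it was at the start of the episode above 0.015 m).
It also fails if it takes over 72 s, if anything falls off the work surface, if the arm or the gripper's body presses on something with over 40 N, if the wrist force passes 120 N, or if a joint passes its speed limit or range.

## Working session

There is one attempt and no reset: what is moved stays moved. The work goes in short steps, Python scripts to look and compute and a tool call to move; the robot and the scene stay as the last step left them, time stands still between calls to the robot, and variables do not carry over. Pictures are saved under pics/ and viewed, and the job is handed in when it is done.

Besides the shell and the picture viewer there is one more tool, called as name(argument=value, ...) on one line, values as JSON. jog_arm: Moves the arm, as the interface text tells. Its arguments: {"type":"object","properties":{"rows":{"type":"array","items":{"type":"array","items":{"type":"number"}}},"force":{"type":"number"}},"required":["rows"]}

```bash
ls; mkdir -p pics; python3 - <<'E'
from rig import *
import cv2
s=state();print({k:(v if not hasattr(v,'round') else v) for k,v in s.items()})
for n in ("scene","top","wrist"):
    d=snapshot(n);cv2.imwrite(f"pics/{n}0.png",cv2.cvtColor(d["frame"],cv2.COLOR_RGB2BGR))
    print(n,d["fx"],d["fy"],d["cx"],d["cy"],d["view"])
E
```

```text
pics
{'t': 0.0, 'q': array([ 9.59974053e-01,  3.42702674e-01,  1.52503079e+00, -5.32313659e-05,
        1.27537170e+00, -1.45991676e-01]), 'qd': array([-0.00142177,  0.00159506,  0.00121605, -0.00016962, -0.00189156,
        0.00058332]), 'tau': array([ 5.19880396e-04, -4.31249607e+01, -2.44216543e+01,  7.18782982e-02,
        5.59766893e-02, -1.18896996e-04]), 'eef_pos': array([0.23509681, 0.46896301, 0.22605055]), 'eef_rot': array([ 2.67281208e+00,  1.64973335e+00, -2.14967878e-03]), 'ft_force': array([ 0.31313863, -0.1753795 ,  0.03368536]), 'torque': array([0.0057207 , 0.00963331, 0.01208597]), 'opening': 1.0036945858239368}
scene 397.6426533522414 397.6426533522414 278.27131607791017 210.260015103086 [[ 0.26733714  0.96352096 -0.01257838 -0.12954345]
 [ 0.73318263 -0.2118635  -0.64618657 -0.35338304]
 [-0.6252792   0.16352742 -0.76307582  1.29044425]
 [ 0.          0.          0.          1.        ]]
top 405.07740675478897 405.07740675478897 280.7281397644629 215.1630986253839 [[-0.01623778 -0.99971641  0.01741914 -0.02352103]
 [-0.99068584  0.0137306  -0.13547337  0.5496551 ]
 [ 0.13519578 -0.01945668 -0.99062785  0.98957789]
 [ 0.          0.          0.          1.        ]]
wrist 321.502046092373 321.502046092373 278.31082772693173 215.05329496154428 [[ 0.44910511  0.89347649 -0.00208963 -0.52378744]
 [ 0.85500535 -0.42908637  0.29129151 -0.03583459]
 [ 0.25936548 -0.13260715 -0.95663206  0.39203543]
 [ 0.          0.          0.          1.        ]]
```

View pics/scene0.png

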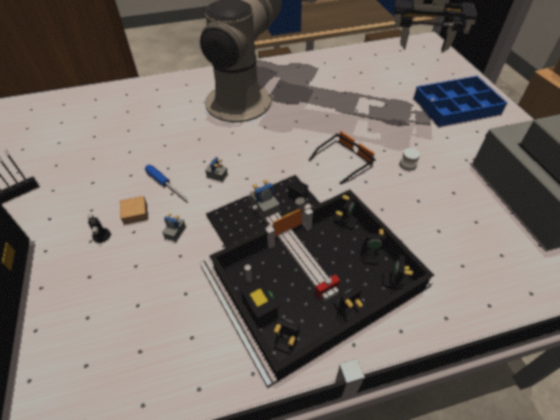

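View pics/top0.png

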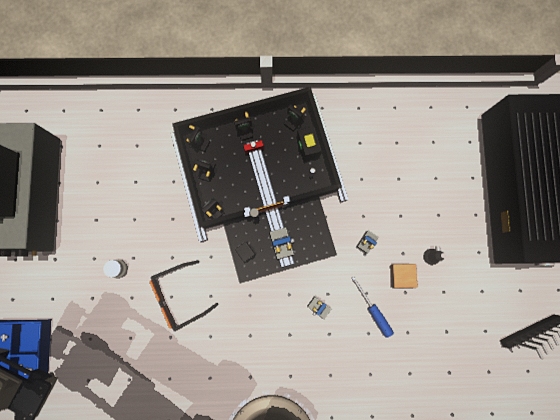

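View pics/wrist0.png

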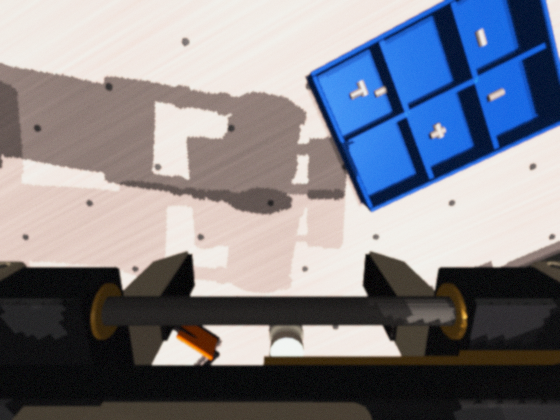

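```bash
cat > h.py <<'E'
import numpy as np, cv2
def ray(d,u,v):
    V=d["view"];R=V[:3,:3];t=V[:3,3]
    c=-R.T@t; r=R.T@np.array([(u-d["cx"])/d["fx"],(v-d["cy"])/d["fy"],1.]);return c,r/np.linalg.norm(r)
def atz(d,u,v,z):
    c,r=ray(d,u,v);return c+r*(z-c[2])/r[2]
def proj(d,P):
    p=d["view"][:3,:3]@np.asarray(P)+d["view"][:3,3];return np.array([d["fx"]*p[0]/p[2]+d["cx"],d["fy"]*p[1]/p[2]+d["cy"]])
def tri(obs):
    A=np.zeros((3,3));b=np.zeros(3)
    for d,u,v in obs:
        c,r=ray(d,u,v);M=np.eye(3)-np.outer(r,r);A+=M;b+=M@c
    return np.linalg.solve(A,b)
def crop(d,x0,y0,x1,y1,f,name):
    im=cv2.resize(d["frame"][y0:y1,x0:x1],None,fx=f,fy=f,interpolation=cv2.INTER_CUBIC)
    cv2.imwrite(name,cv2.cvtColor(im,cv2.COLOR_RGB2BGR))
E
python3 - <<'E'
from rig import *
from h import *
import pickle
D={n:snapshot(n) for n in("scene","top")}
pickle.dump(D,open("D.pkl","wb"))
crop(D["top"],165,80,365,290,3.8/1.4,"pics/topc.png")
crop(D["top"],225,185,325,275,6,"pics/topc2.png")
crop(D["scene"],190,160,350,310,4,"pics/scc.png")
for c in D:
  for n in("carriage","flap","stop","station"):
    for r in trace(c,n)[:3]:print(c,n,r["conf"],r["box"],np.argwhere(r["mask"]).mean(0)[::-1])
E
```

```text
scene carriage 0.73 [165.1, 212.6, 188.9, 244.9] [173.50416667 227.25625   ]
scene carriage 0.65 [204.3, 160.4, 229.3, 182.6] [216.        170.5012987]
scene carriage 0.62 [398.3, 146.6, 422.2, 169.0] [409.80913978 158.63172043]
scene flap 0.84 [274.4, 211.9, 305.6, 238.2] [288.5607064 221.9183223]
scene flap 0.63 [197.6, 173.9, 436.8, 383.9] [307.5986866  275.63696394]
scene stop 0.89 [202.9, 175.7, 430.8, 388.5] [307.11239245 275.5502517 ]
scene stop 0.48 [246.8, 177.3, 282.2, 222.5] [264.28423773 200.49095607]
scene stop 0.28 [145.0, 167.3, 178.2, 193.4] [158.3307393  176.13229572]
scene station 0.56 [199.4, 175.3, 434.7, 386.3] [307.3837479  275.65654331]
top carriage 0.92 [269.9, 228.7, 294.1, 260.6] [281.11722913 242.88277087]
top carriage 0.75 [354.0, 232.7, 379.8, 253.9] [367.01302932 241.71009772]
top carriage 0.62 [307.7, 298.2, 332.7, 319.4] [318.36206897 307.70689655]
top flap 0.63 [257.4, 199.3, 279.7, 213.6] [269.47457627 206.94915254]
top stop 0.87 [171.5, 87.4, 343.0, 283.2] [261.20155454 178.41789511]
top station 0.95 [169.5, 87.5, 349.3, 284.4] [261.32490133 178.41451381]
```

View pics/topc.png

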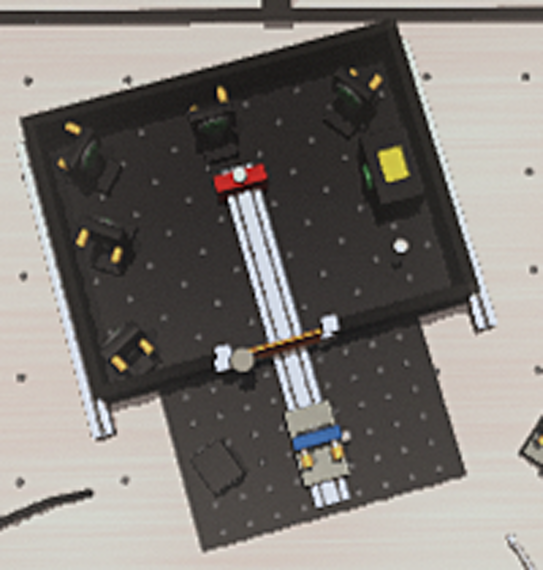

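View pics/topc2.png

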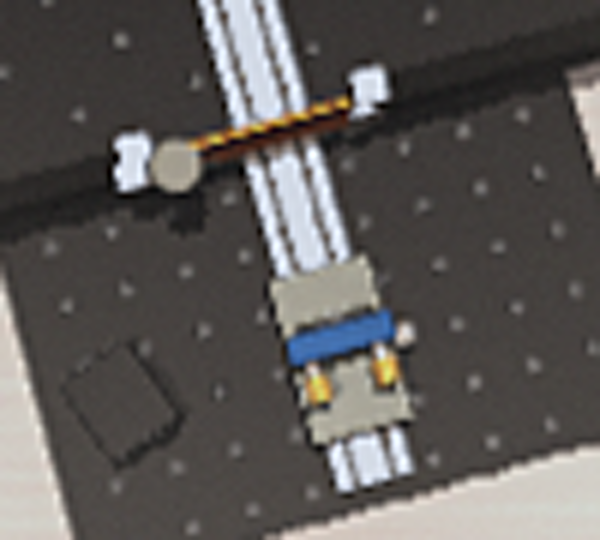

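View pics/scc.png

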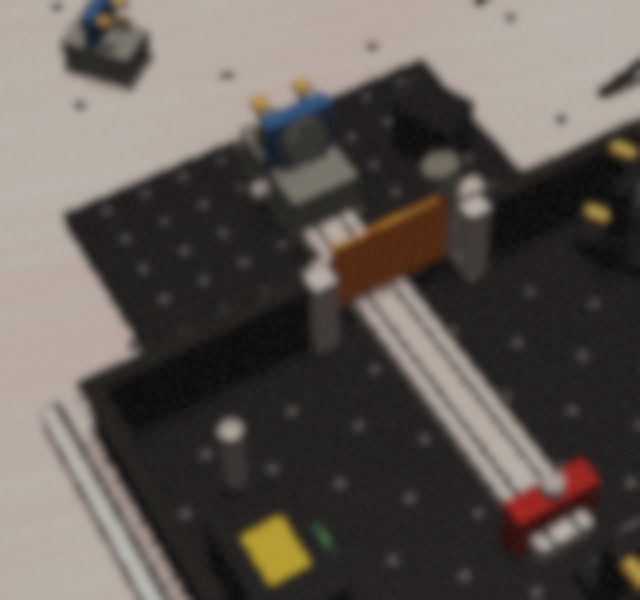

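```bash
cat > fit.py <<'E'
from h import *
import pickle
from scipy.optimize import least_squares
D=pickle.load(open("D.pkl","rb"))
T=lambda X,Y:(225+(X+.5)/6-.5,185+(Y+.5)/6-.5)
f=3.8/1.4
T1=lambda X,Y:(165+(X+.5)/f-.5,80+(Y+.5)/f-.5)
S=lambda X,Y:(190+(X+.5)/4-.5,160+(Y+.5)/4-.5)
obs=[("top",T(343,492),(-.15,.016,.026)),("top",T(410,472),(-.15,-.016,.026)),
("top",T1(217,195),(.16,.025,.048)),("top",T1(268,185),(.16,-.025,.048)),
("scene",S(507,508),(.16,-.025,.048)),("scene",S(583,462),(.16,.025,.048)),
("top",T1(204,550),(-.16,.13,.012)),("top",T1(466,474),(-.16,-.13,.012)),
("scene",S(66,214),(-.16,-.13,.012)),("scene",S(424,60),(-.16,.13,.012)),
]
def P(p,l):
    c,s=np.cos(p[2]),np.sin(p[2]);return np.array([p[0]+c*l[0]-s*l[1],p[1]+s*l[0]+c*l[1],l[2]])
def res(p):return np.concatenate([proj(D[n],P(p,l))-uv for n,uv,l in obs])
r=least_squares(res,[.55,0,.2],loss="soft_l1")
if __name__=="__main__":
    print(r.x,np.degrees(r.x[2]));print(res(r.x).reshape(-1,2).round(1))
    p=r.x
    # carriage: corners of block top
    W=[atz(D["top"],*T(*q),.056) for q in((315,445),(413,418),(271,285),(370,255))]
    c,s=np.cos(p[2]),np.sin(p[2])
    for w in W:
        d=w[:2]-p[:2];print("car",(c*d[0]+s*d[1]).round(4),(-s*d[0]+c*d[1]).round(4))
    for n in("top","scene"):
        im=cv2.resize(D[n]["frame"],None,fx=4,fy=4,interpolation=cv2.INTER_CUBIC)[:,:,::-1].copy()
        def L(a,b,col):
            u=[tuple(int(x) for x in (proj(D[n],P(p,q))+.5)*4) for q in(a,b)];cv2.line(im,u[0],u[1],col,1)
        for y in(-.016,.016):L((-.15,y,.026),(.16,y,.026),(0,255,0))
        L((-.16,.13,.012),(-.16,-.13,.012),(0,255,0))
        L((-.0,.13,.012),(-.16,.13,.012),(0,255,0))
        L((0,-.18,.07),(0,.18,.07),(255,0,255));L((.27,-.18,.07),(.27,.18,.07),(255,0,255))
        L((0,-.18,.07),(.27,-.18,.07),(255,0,255))
        L((-.001,.05,.084),(-.001,-.031,.084),(0,255,255));L((-.001,.05,.03),(-.001,-.031,.03),(0,255,255))
        L((0,-.034,.072),(0,-.034,.012),(255,255,0));L((0,.052,.072),(0,.052,.012),(255,255,0))
        for z in(.026,.056):
            pass
        c0=proj(D[n],P(p,(0,0,.03)))*4
        x0,y0=max(0,int(c0[0])-350),max(0,int(c0[1])-300)
        cv2.imwrite(f"pics/ov_{n}.png",im[y0:y0+600,x0:x0+700])
E
python3 fit.py
```

```text
[ 0.57026285 -0.00765841  0.26300085] 15.068838878121765
[[-0.5 -0.5]
 [ 0.5 -0.7]
 [ 0.  -1.8]
 [ 0.  -3.2]
 [-0.8 -1.8]
 [ 0.4 -1.4]
 [-0.8  0.1]
 [ 0.4 -0.2]
 [-0.7 -0.6]
 [-0.  -1. ]]
car -0.1302 0.0215
car -0.1307 -0.0201
car -0.0621 0.0209
car -0.0613 -0.0218
```

View pics/ov_top.png

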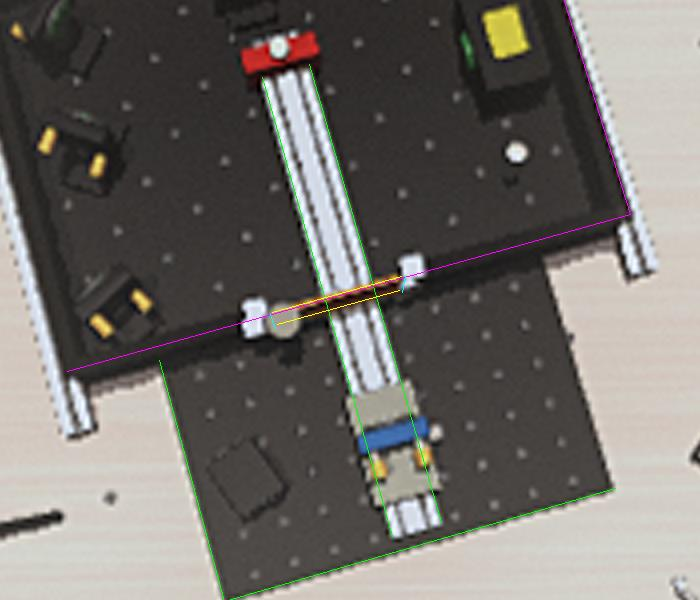

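View pics/ov_scene.png

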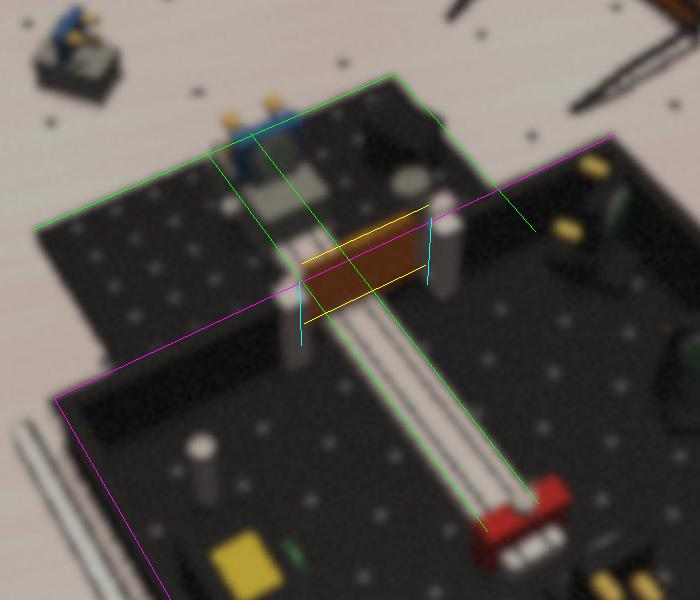

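```bash
python3 - <<'E'
from h import *
import pickle
D=pickle.load(open("D.pkl","rb"))
crop(D["top"],235,130,275,165,16,"pics/stopT.png")
crop(D["scene"],255,205,355,300,7,"pics/stopS.png")
crop(D["top"],240,195,300,235,12,"pics/flT.png")
E
```

```text
(no output)
```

View pics/stopT.png

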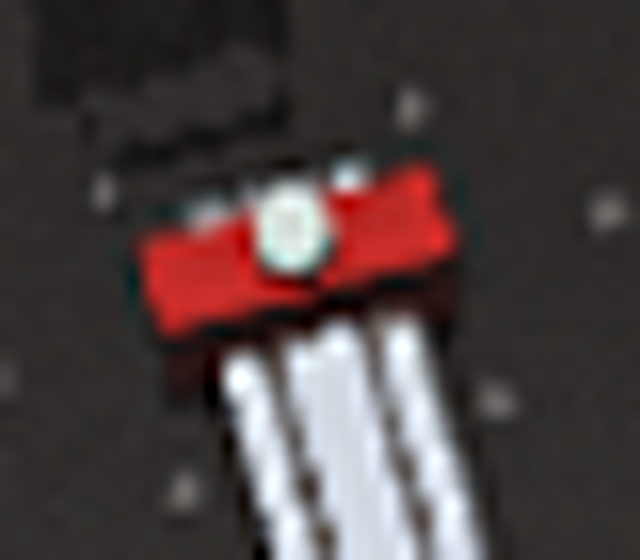

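View pics/stopS.png

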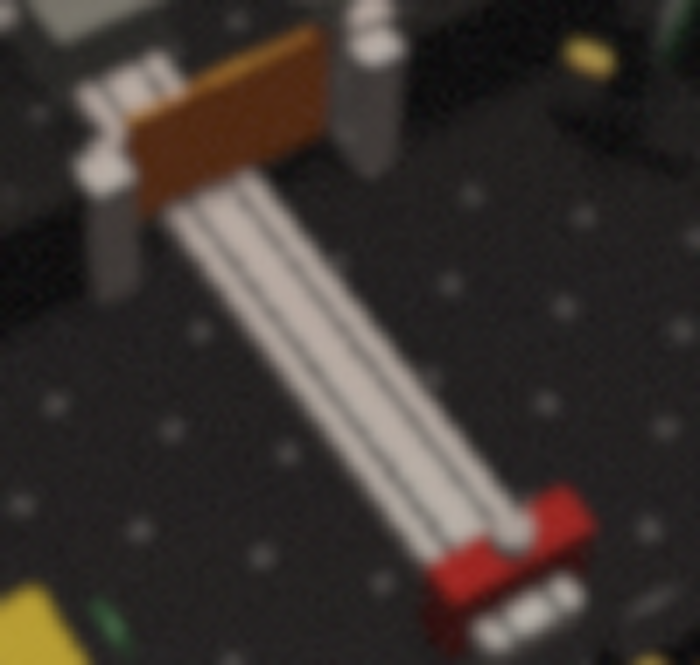

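View pics/flT.png

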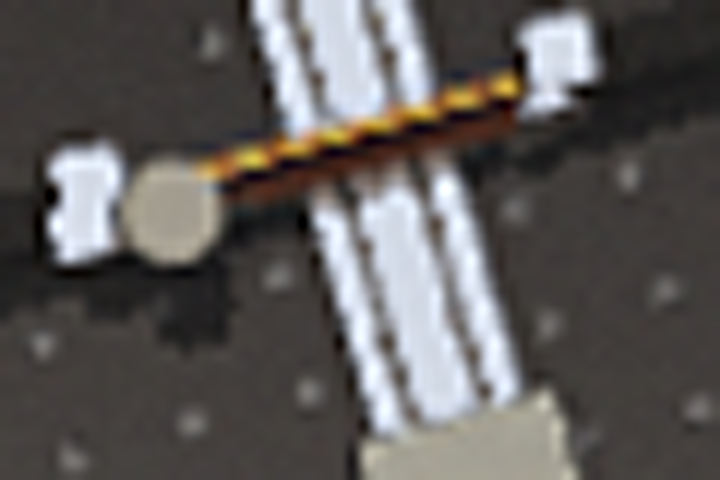

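```bash
python3 - <<'E'
s=open('fit.py').read()
s=s.replace('("top",T1(217,195),(.16,.025,.048)),("top",T1(268,185),(.16,-.025,.048)),','("top",(235+165.5/16-.5,130+338.5/16-.5),(.16,.025,.048)),("top",(235+458.5/16-.5,130+245.5/16-.5),(.16,-.025,.048)),')
s=s.replace('("scene",S(507,508),(.16,-.025,.048)),("scene",S(583,462),(.16,.025,.048)),','("scene",(255+430.5/7-.5,205+565.5/7-.5),(.16,-.025,.048)),("scene",(255+572.5/7-.5,205+487.5/7-.5),(.16,.025,.048)),')
open('fit.py','w').write(s)
E
python3 fit.py
```

```text
[ 0.57032714 -0.00736443  0.26436695] 15.14711024622376
[[-0.5 -0.5]
 [ 0.5 -0.7]
 [-0.4 -0.9]
 [ 0.1 -0.2]
 [-0.2 -0.5]
 [-0.2 -0.5]
 [-0.8  0.1]
 [ 0.3 -0.3]
 [-0.6 -0.5]
 [-0.  -1. ]]
car -0.1303 0.0214
car -0.1308 -0.0202
car -0.0622 0.0208
car -0.0615 -0.022
```

View pics/ov_top.png

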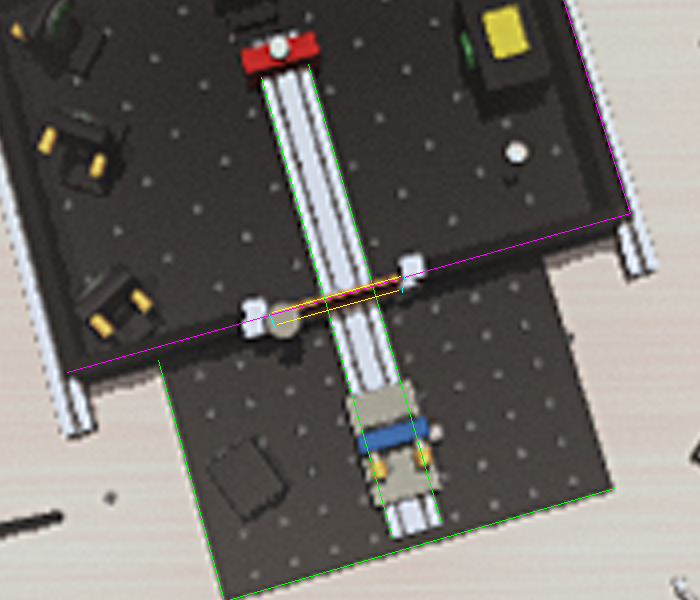

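```bash
cat > flap.py <<'E'
import numpy as np
from scipy.spatial.transform import Rotation as Ro
s=np.sin(np.radians(12));c=np.cos(np.radians(12))
a=np.radians(-115);n=np.array([s*np.cos(a),s*np.sin(a),c]);H=np.array([-.001,.05,.055])
def fp(th,r,z):return H+Ro.from_rotvec(n*th).apply(np.array([-.001*0,.05-r-.05,z-.055]))
if __name__=="__main__":
  for th in(0,.4,.8,1.2,1.5,1.75):
    print(th,[ (fp(th,r,z)*1e3).round(0).tolist() for r,z in((.008,.084),(.04,.03),(.04,.084),(.081,.03),(.081,.084))])
    nn=Ro.from_rotvec(n*th).apply([1,0,0]);print("  lean",np.degrees(np.arcsin(nn[2])))
E
python3 flap.py; python3 - <<'E'
from rig import *
from h import *
d=snapshot("wrist");V=d["view"];print("cam",-V[:3,:3].T@V[:3,3], "fwd",V[2,:3])
from scipy.spatial.transform import Rotation as Ro
s=state();R=Ro.from_rotvec(s["eef_rot"]).as_matrix();print(R);print("cam in tool",R.T@(-V[:3,:3].T@V[:3,3]-s["eef_pos"]))
E
```

```text
0 [[-1.0, 42.0, 84.0], [-1.0, 10.0, 30.0], [-1.0, 10.0, 84.0], [-1.0, -31.0, 30.0], [-1.0, -31.0, 84.0]]
  lean 0.0
0.4 [[-0.0, 43.0, 84.0], [16.0, 13.0, 32.0], [12.0, 14.0, 86.0], [32.0, -25.0, 34.0], [27.0, -24.0, 88.0]]
  lean 3.8183974497109947
0.8 [[-0.0, 45.0, 85.0], [31.0, 22.0, 35.0], [22.0, 22.0, 88.0], [59.0, -7.0, 40.0], [51.0, -7.0, 93.0]]
  lean 6.263761796544983
1.2 [[-0.0, 46.0, 85.0], [41.0, 35.0, 39.0], [28.0, 34.0, 91.0], [78.0, 20.0, 47.0], [65.0, 18.0, 99.0]]
  lean 6.939569728731932
1.5 [[-1.0, 47.0, 85.0], [44.0, 48.0, 41.0], [30.0, 43.0, 93.0], [83.0, 44.0, 52.0], [69.0, 39.0, 104.0]]
  lean 6.205365622946678
1.75 [[-2.0, 47.0, 85.0], [44.0, 59.0, 43.0], [28.0, 52.0, 95.0], [83.0, 64.0, 56.0], [67.0, 57.0, 107.0]]
  lean 4.827005428124208
cam [0.16427486 0.5047198  0.38499081] fwd [ 0.26017072 -0.13145125 -0.95657293]
[[ 4.48238274e-01  8.93914112e-01  9.81831102e-05]
 [ 8.93914102e-01 -4.48238284e-01  1.39152674e-04]
 [ 1.68399968e-04  2.53937124e-05 -9.99999985e-01]]
cam in tool [-0.00018747 -0.07936102 -0.15821119]
```

```bash
cat > go.py <<'E'
# usage: python3 go.py x y z [x y z ...] in station mm -> turn/shift in tool axes
import sys
from rig import *
import numpy as np
from scipy.spatial.transform import Rotation as Ro
O=np.array([.5703,-.0074,0]);yaw=.2644
S=Ro.from_rotvec([0,0,yaw]).as_matrix()
s=state();R=Ro.from_rotvec(s["eef_rot"]).as_matrix();p=s["eef_pos"]
print("t",round(s["t"],2),"station mm",((S.T@(p-O))*1e3).round(1),"F st",(S.T@s["ft_force"]).round(2),"open",round(s["opening"],3))
Rt=S@np.diag([1,-1,-1])
print("turn deg",np.degrees(Ro.from_matrix(R.T@Rt).as_rotvec()).round(2))
v=np.array([float(a) for a in sys.argv[1:]]).reshape(-1,3)/1e3
for w in v: print("tool cm",((R.T@(O+S@w-p))*100).round(2), "r",np.linalg.norm((O+S@w)[:2]).round(3))
E
python3 go.py -28 -14 200 -28 -14 110 -28 -14 55
```

```text
t 0.7 station mm [-198.8  547.7  226.8] F st [-0.66 -0.22 -0.05] open 1.001
turn deg [-0.000e+00 -1.000e-02  4.822e+01]
tool cm [-30.51  50.16   2.67] r 0.548
tool cm [-30.51  50.16  11.67] r 0.548
tool cm [-30.51  50.16  17.17] r 0.548
```

jog_arm(rows=[[0,0,8,-4,6,0,0],[0,0,16,-8,12,0,0],[0,0,24,-11,18,0,0],[0,0,32,-14,24,0,0],[0,0,40,-17,29,1,0],[0,0,48.2,-20,34,1,0],[0,0,48.2,-23,38,2,0],[0,0,48.2,-26,43,2.5,0],[0,0,48.2,-28,46,2.7,0],[0,0,48.2,-29.5,48.5,2.7,0],[0,0,48.2,-30.5,50.1,2.7,0],[0,0,48.2,-30.5,50.1,2.7,0]])

```text
t: 1.9
eef_pos: [0.5476, -0.0307, 0.1995]
eef_rot: [3.114, 0.412, 0.001]
ft_force: [0.8, 1.4, -0.7]
opening: 0.023
```

```bash
python3 go.py -28 -14 110 -28 -14 55; python3 - <<'E'
from rig import *
from h import *
import pickle
d=snapshot("top");crop(d,165,80,365,290,2.8,"pics/t1.png")
d=snapshot("wrist");crop(d,0,0,560,420,1.4,"pics/w1.png")
pickle.dump(d,open("W1.pkl","wb"))
E
```

```text
t 1.9 station mm [-28.  -16.6 199.5] F st [ 1.13  1.17 -0.69] open 0.023
turn deg [ 0.02 -0.02 -0.07]
tool cm [-0.   -0.26  8.95] r 0.548
tool cm [-0.   -0.26 14.45] r 0.548
```

View pics/w1.png

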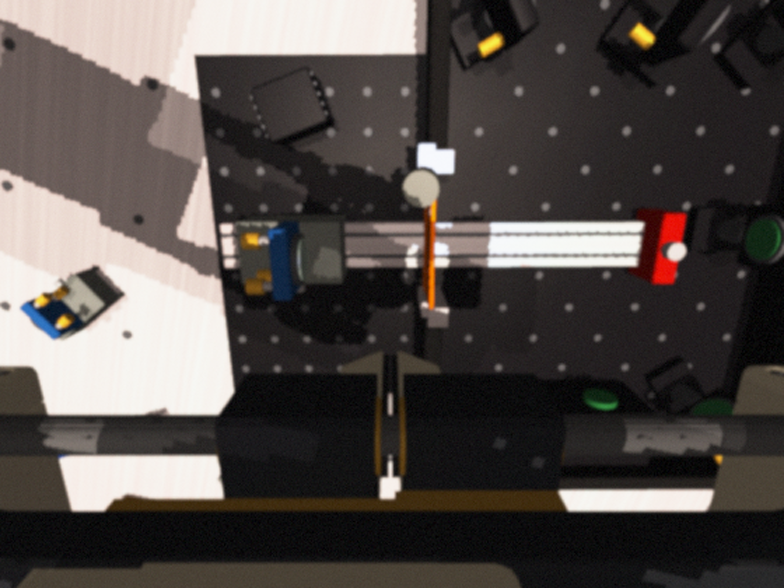

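View pics/t1.png

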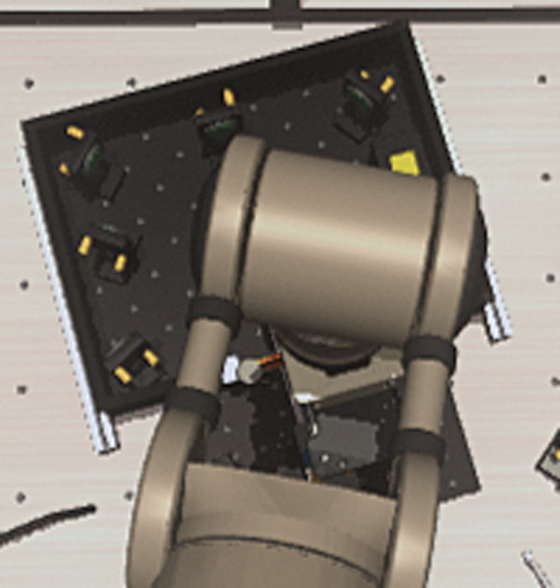

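```bash
python3 - <<'E'
from h import *
import pickle
d=pickle.load(open("W1.pkl","rb"))
O=np.array([.5703,-.0074,0]);y=.2644;S=np.array([[np.cos(y),-np.sin(y),0],[np.sin(y),np.cos(y),0],[0,0,1]])
P=lambda *a:O+S@np.array(a)
im=cv2.resize(d["frame"],None,fx=1.4,fy=1.4,interpolation=cv2.INTER_CUBIC)[:,:,::-1].copy()
def L(a,b,c=(0,255,0)):
    u=[tuple(int(x) for x in (proj(d,P(*q))+.5)*1.4) for q in(a,b)];cv2.line(im,u[0],u[1],c,1)
for yy in(-.016,.016):L((-.15,yy,.026),(.16,yy,.026))
L((-.16,.13,.012),(-.16,-.13,.012));L((-.16,.13,.012),(0,.13,.012))
L((-.001,.05,.084),(-.001,-.031,.084),(255,255,0))
L((0,.12,.07),(0,-.05,.07),(255,0,255))
for z in(.056,):
  q=[(-.131,.0215,z),(-.061,.0215,z),(-.061,-.0215,z),(-.131,-.0215,z)]
  for i in range(4):L(q[i],q[(i+1)%4],(0,0,255))
L((.16,.025,.048),(.16,-.025,.048),(255,255,0))
cv2.imwrite("pics/w1o.png",im[:500])
E
```

```text
(no output)
```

View pics/w1o.png

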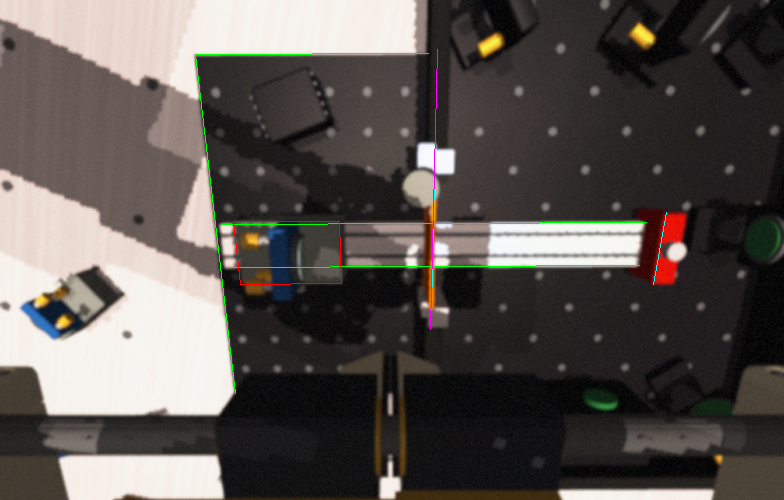

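jog_arm(rows=[[0,0,0,0,-0.2,4,0],[0,0,0,0,-0.2,8,0],[0,0,0,0,-0.2,11,0],[0,0,0,0,-0.2,13.5,0],[0,0,0,0,-0.2,14.5,0],[0,0,0,0,-0.2,14.5,0],[0,0,0,0,-0.2,14.5,0]])

```text
t: 2.7
eef_pos: [0.5485, -0.0301, 0.0551]
eef_rot: [3.113, 0.408, 0.003]
ft_force: [0.8, 0.2, -0.2]
opening: 0.01
```

```bash
python3 go.py -18 -14 55 ; python3 - <<'E'
from rig import *
from h import *
d=snapshot("wrist");crop(d,0,0,560,420,1.4,"pics/w2.png")
d=snapshot("scene");crop(d,190,130,350,280,4,"pics/s2.png")
E
```

```text
t 2.7 station mm [-26.9 -16.2  55.1] F st [ 0.85  0.01 -0.16] open 0.01
turn deg [ 0.11 -0.11 -0.23]
tool cm [ 0.89 -0.22  0.01] r 0.557
```

View pics/w2.png

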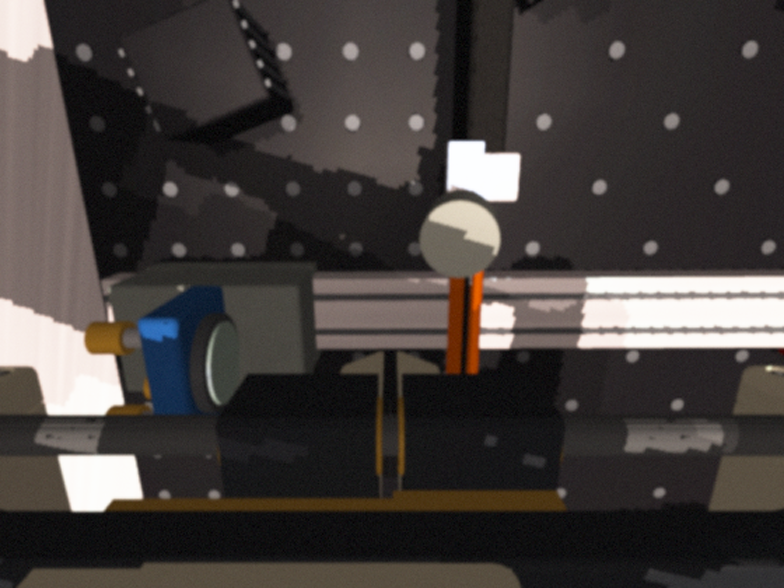

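View pics/s2.png

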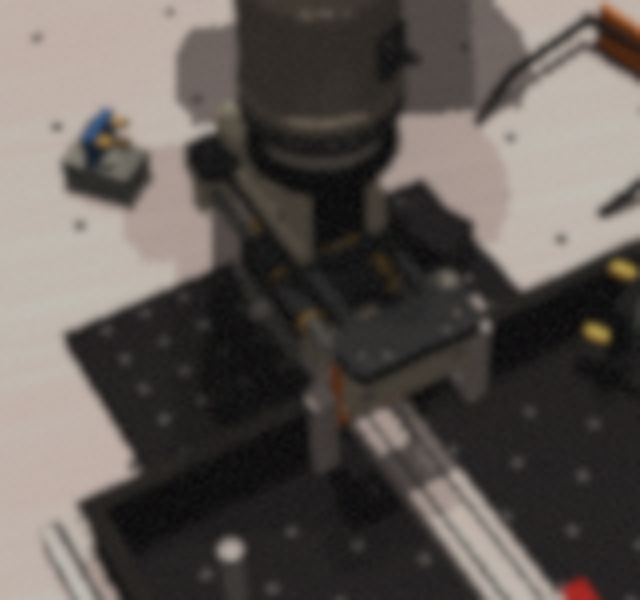

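jog_arm(rows=[[0,0,0,0.6,0,0,0],[0,0,0,1.2,0,0,0],[0,0,0,1.7,-0.2,0,0],[0,0,0,2.2,-0.4,0,0],[0,0,0,2.7,-0.6,0,0],[0,0,0,3.2,-0.9,0,0],[0,0,0,3.7,-1.2,0,0],[0,0,0,4.2,-1.5,0,0],[0,0,0,4.6,-1.8,0,0]])

```text
t: 3.7
eef_pos: [0.5888, -0.0005, 0.0554]
eef_rot: [3.113, 0.408, 0.004]
ft_force: [-3.1, -1.9, 0.7]
opening: 0.004
```

```bash
python3 go.py 19 2 55 31 20 55 36 37 55 48 46 55; python3 - <<'E'
from rig import *
from h import *
d=snapshot("wrist");crop(d,0,0,560,420,1.4,"pics/w3.png")
d=snapshot("scene");crop(d,190,130,350,280,4,"pics/s3.png")
E
```

```text
t 3.7 station mm [19.6  1.8 55.4] F st [-3.53 -1.04  0.68] open 0.004
turn deg [ 0.12 -0.14 -0.23]
tool cm [-0.06 -0.02  0.04] r 0.588
tool cm [ 1.13 -1.83  0.03] r 0.595
tool cm [ 1.62 -3.53  0.03] r 0.597
tool cm [ 2.82 -4.43  0.03] r 0.607
```

View pics/w3.png

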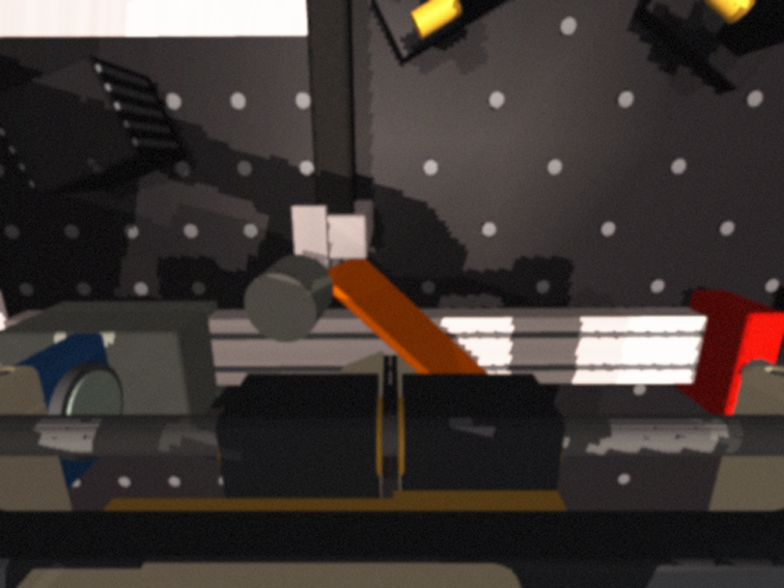

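jog_arm(rows=[[0,0,0,0.4,-0.5,0,0],[0,0,0,0.8,-1.0,0,0],[0,0,0,1.1,-1.5,0,0],[0,0,0,1.4,-2.0,0,0],[0,0,0,1.6,-2.5,0,0],[0,0,0,1.8,-3.0,0,0],[0,0,0,2.1,-3.4,0,0],[0,0,0,2.4,-3.8,0,0],[0,0,0,2.6,-4.1,0,0],[0,0,0,2.6,-4.2,0,0]])

```text
t: 4.8
eef_pos: [0.6041, 0.0476, 0.0554]
eef_rot: [3.113, 0.409, 0.008]
ft_force: [-0.2, -2.0, 1.3]
opening: 0.004
```

```bash
python3 go.py 46 50 55; python3 - <<'E'
from rig import *
from h import *
d=snapshot("wrist");crop(d,0,0,560,420,1.4,"pics/w4.png")
d=snapshot("scene");crop(d,190,130,350,280,4,"pics/s4.png")
E
```

```text
t 4.8 station mm [47.  44.3 55.4] F st [-0.72 -1.88  1.33] open 0.004
turn deg [ 0.12 -0.27 -0.2 ]
tool cm [-0.1  -0.57  0.04] r 0.604
```

View pics/w4.png

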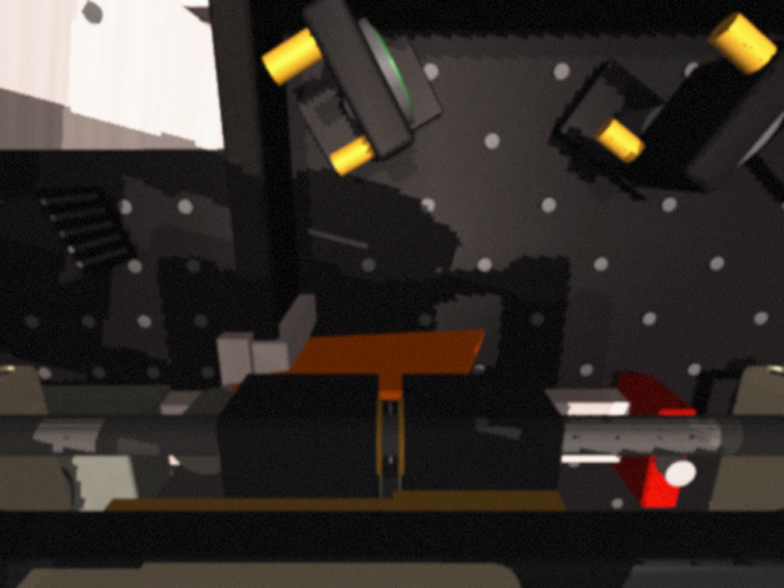

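View pics/s4.png

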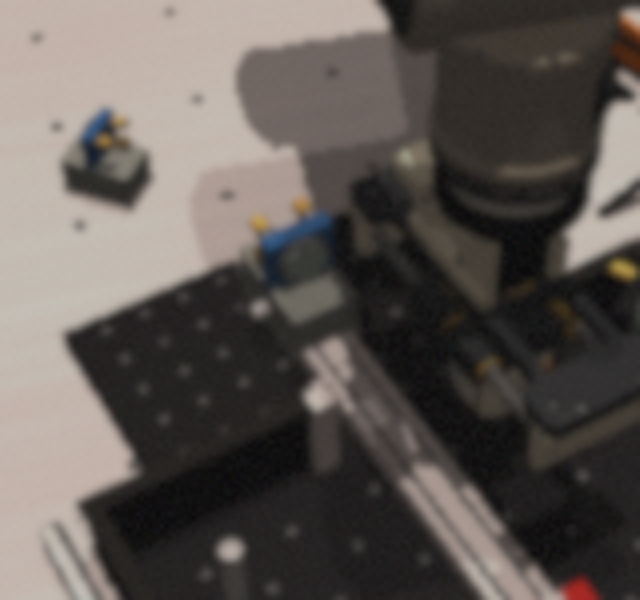

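jog_arm(rows=[[0,0,0,0.1,-0.3,0,0],[0,0,0,0.1,-0.6,0,0],[0,0,0,0.1,-0.8,0,0],[0,0,0,0.1,-0.8,0,0]])

```text
t: 5.3
eef_pos: [0.6039, 0.0484, 0.0556]
eef_rot: [3.103, 0.409, 0.008]
ft_force: [0.9, -29.9, -0.5]
opening: 0.005
```

```bash
python3 go.py 46 50 55; python3 - <<'E'
from rig import *
from h import *
d=snapshot("wrist");crop(d,0,0,560,420,1.4,"pics/w5.png")
E
```

```text
t 5.3 station mm [47.  45.1 55.6] F st [ -6.99 -29.1   -0.47] open 0.005
turn deg [ 0.69 -0.21 -0.15]
tool cm [-0.1  -0.49  0.06] r 0.604
```

View pics/w5.png

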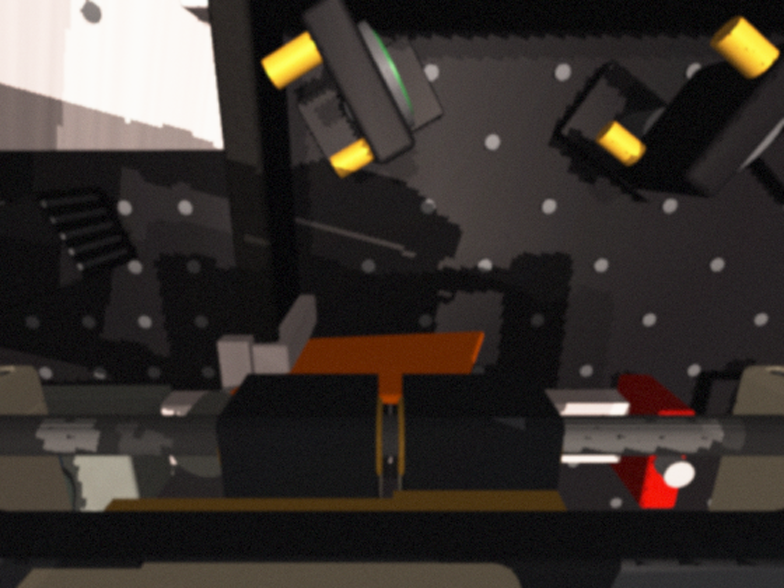

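jog_arm(rows=[[0,0,0,0,1.5,0,0],[0.7,0,0,0,3.2,-2,0],[0.7,0,0,0,4.5,-6,0],[0.7,0,0,-3,4.5,-7.5,0],[0.7,0,0,-8,4.5,-7.5,0],[0.7,0,0,-13,4.5,-7.5,0],[0.7,0,0,-17,4.5,-7.5,0],[0.7,0,0,-20,4.5,-7.5,0],[0.7,0,0,-21,4.5,-7.5,0],[0.7,0,0,-21,4.5,-5.5,0],[0.7,0,0,-21,4.5,-2.5,0],[0.7,0,0,-21,4.5,-0.5,0]])

```text
t: 6.55
eef_pos: [0.4135, -0.0492, 0.0594]
eef_rot: [-3.114, -0.409, -0.008]
ft_force: [-0.1, -0.3, 1.1]
opening: 0.005
```

```bash
python3 go.py -160 0 43 -150 0 43 0 0 43 71 0 43 ; python3 - <<'E'
from rig import *
from h import *
d=snapshot("wrist");crop(d,0,0,560,420,1.4,"pics/w6.png")
E
```

```text
t 6.55 station mm [-162.3    0.7   59.4] F st [-0.19 -0.29  1.09] open 0.005
turn deg [-0.01 -0.29 -0.2 ]
tool cm [0.22 0.07 1.64] r 0.419
tool cm [1.22 0.06 1.65] r 0.428
tool cm [1.622e+01 1.000e-02 1.720e+00] r 0.57
tool cm [ 2.332e+01 -1.000e-02  1.760e+00] r 0.639
```

View pics/w6.png

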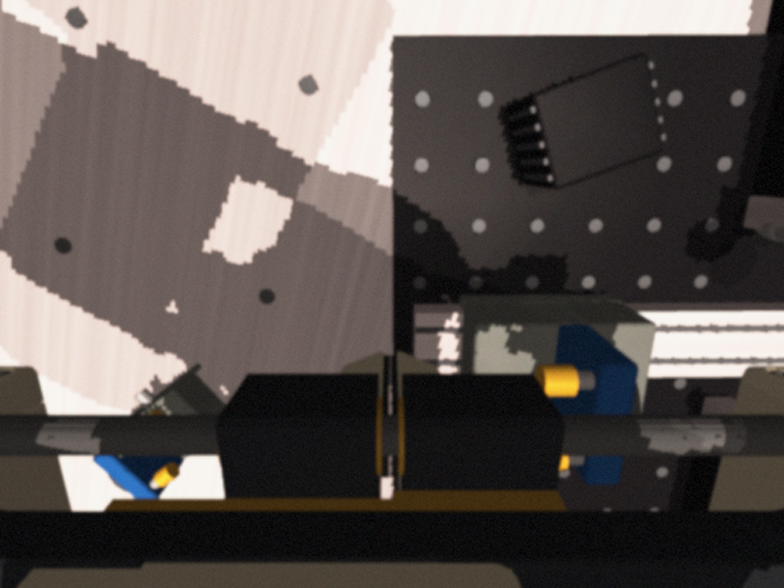

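jog_arm(rows=[[0,0,0,0.2,0,1.6,0],[0,0,0,0.8,0,1.6,0],[0,0,0,1.5,0,1.6,0],[0,0,0,3,0,1.6,0],[0,0,0,5,0,1.6,0],[0,0,0,7.5,0,1.7,0],[0,0,0,10,0,1.7,0],[0,0,0,12.5,0,1.7,0],[0,0,0,15,0,1.7,0],[0,0,0,17,0,1.7,0],[0,0,0,18.5,0,1.7,0],[0,0,0,19.5,0,1.7,0]])

```text
t: 7.8
eef_pos: [0.6017, 0.0022, 0.0416]
eef_rot: [-3.112, -0.409, -0.003]
ft_force: [-4.8, -0.1, 4.2]
opening: 0.007
```

```bash
python3 go.py 60 0 43 71 0 43 ; python3 - <<'E'
from rig import *
from h import *
d=snapshot("wrist");crop(d,0,0,560,420,1.4,"pics/w7.png")
d=snapshot("scene");crop(d,220,160,380,310,4,"pics/s7.png")
E
```

```text
t 7.8 station mm [32.9  1.1 41.6] F st [-4.62  1.15  4.16] open 0.007
turn deg [-0.13 -0.11 -0.16]
tool cm [ 2.71  0.1  -0.14] r 0.628
tool cm [ 3.81  0.1  -0.13] r 0.639
```

View pics/w7.png

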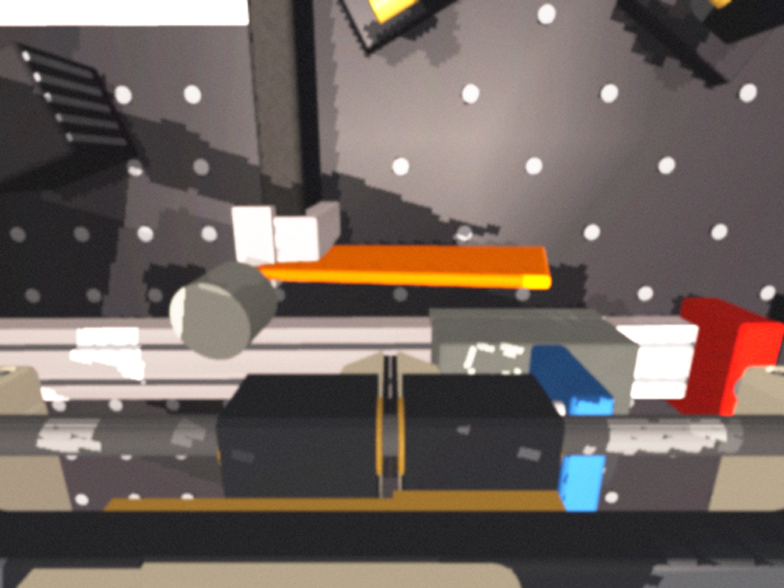

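View pics/s7.png

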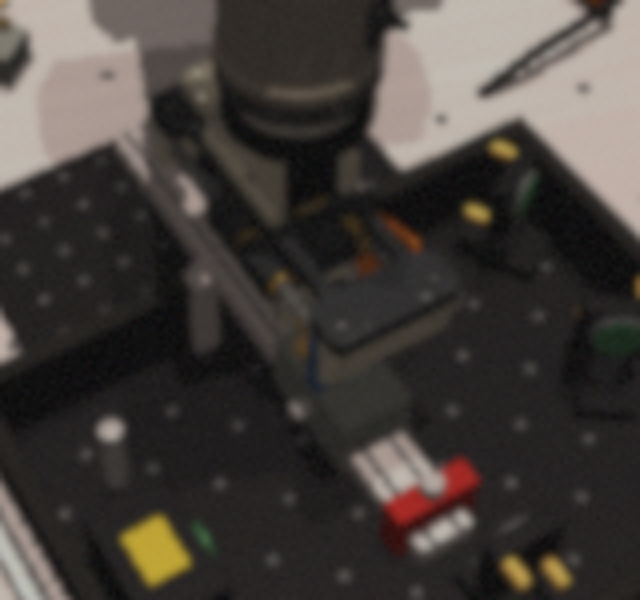

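jog_arm(rows=[[0,0,0,1,0,-0.1,0],[0,0,0,2,0,-0.1,0],[0,0,0,2.8,0,-0.1,0],[0,0,0,3.4,0,-0.1,0],[0,0,0,3.8,0,-0.1,0],[0,0,0,4,0,-0.1,0],[0,0,0,4,0,-0.1,0]])

```text
t: 8.6
eef_pos: [0.6403, 0.0123, 0.0426]
eef_rot: [-3.112, -0.409, -0.004]
ft_force: [-4.0, -2.6, 3.2]
opening: 0.005
```

```bash
python3 go.py 71 0 43 ; python3 - <<'E'
from rig import *
from h import *
d=snapshot("wrist");crop(d,0,0,560,420,1.4,"pics/w8.png")
E
```

```text
t 8.6 station mm [72.8  0.7 42.6] F st [-4.57 -1.42  3.17] open 0.005
turn deg [-0.11 -0.15 -0.16]
tool cm [-0.18  0.07 -0.04] r 0.639
```

View pics/w8.png

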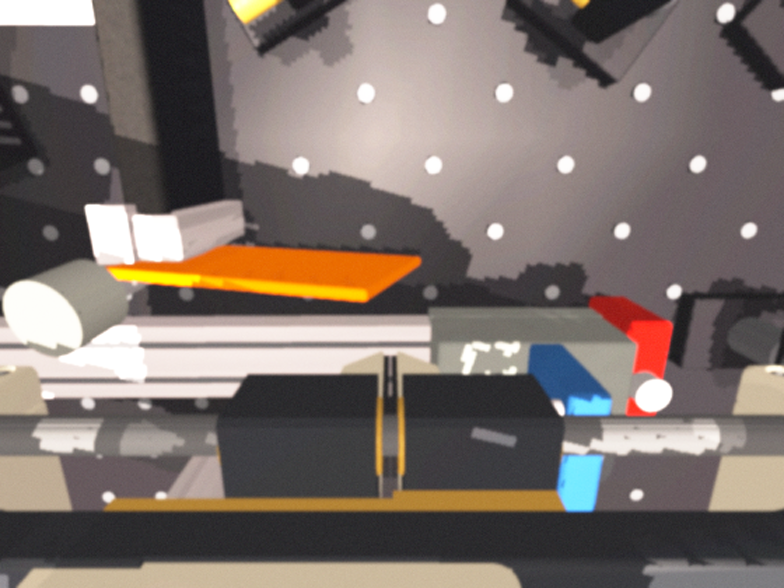

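jog_arm(rows=[[0,0,0,0.2,0,0,0],[0,0,0,0.4,0,0,0],[0,0,0,0.4,0,0,0]])

```text
t: 8.95
eef_pos: [0.6407, 0.0124, 0.0425]
eef_rot: [-3.113, -0.41, 0.009]
ft_force: [-16.0, -5.3, 10.4]
opening: 0.003
```

jog_arm(rows=[[0,0,0,-1,0,0,0],[0,0,0,-2,0.3,-1,0],[0,0,0,-2.5,0.6,-5,0],[0,0,0,-3,0.6,-9,0],[0,0,0,-6,0.6,-13,0],[0,0,0,-11,0.6,-15,0],[0,0,0,-15,0.6,-15,0],[0,0,0,-18,0.6,-15,0],[0,0,0,-20,0.6,-15,0],[0,0,0,-20,0.6,-15,0]])

```text
t: 9.95
eef_pos: [0.4485, -0.0458, 0.1947]
eef_rot: [-3.113, -0.408, 0.006]
ft_force: [1.0, -0.3, -0.3]
opening: 0.004
```

```bash
python3 go.py -120 0 200 ; python3 - <<'E'
from rig import *
from h import *
d=snapshot("wrist");crop(d,0,0,560,420,1.4,"pics/w9.png")
d=snapshot("scene");crop(d,220,160,380,310,4,"pics/s9.png")
E
```

```text
t 9.95 station mm [-127.6   -5.2  194.7] F st [ 0.91 -0.53 -0.29] open 0.004
turn deg [-0.12  0.2  -0.23]
tool cm [ 0.76 -0.53 -0.53] r 0.456
```

View pics/w9.png

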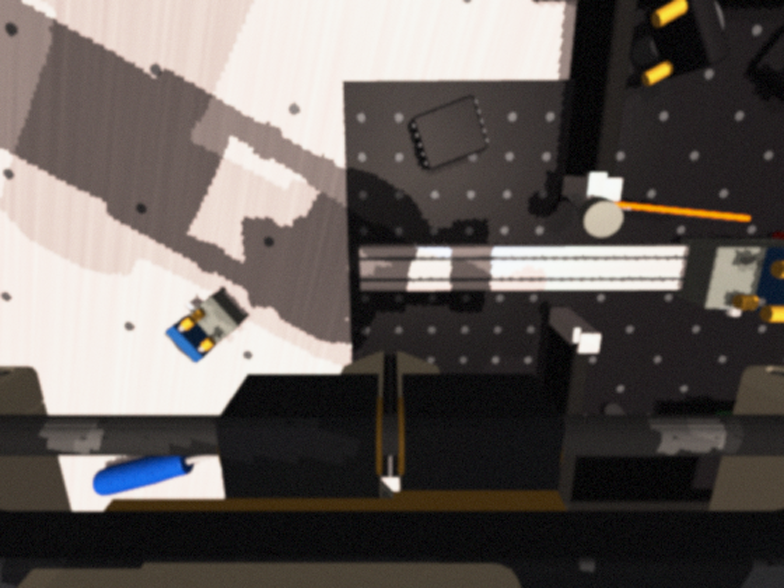

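View pics/s9.png

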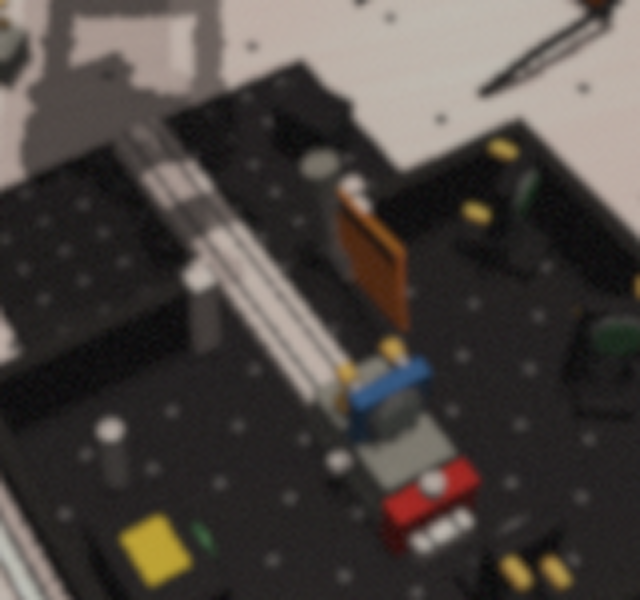

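jog_arm(rows=[[0,0,0,0,0,-3,0],[0,0,0,0,0,-6,0],[0,0,0,0,0,-6,0]])

```text
t: 10.35
eef_pos: [0.4544, -0.046, 0.2583]
eef_rot: [3.113, 0.409, 0.009]
ft_force: [-0.0, -0.4, -0.6]
opening: 0.007
```

```bash
python3 - <<'E'
from rig import *
from h import *
while state()["t"]<31: d=snapshot("scene")
crop(d,220,160,380,310,4,"pics/s10.png")
d=snapshot("wrist");crop(d,0,0,560,420,1.4,"pics/w10.png")
print(state()["t"],state()["ft_force"])
E
```

```text
Still running in the background as job /tmp/bash_jobs.1000/2c28325017b3 (pid 1192). You'll get a notice when it ends.
```

Edit , replacing
```

```
with
```

```

```bash
cat /tmp/bash_jobs.1000/2c28325017b3/*; ls pics
```

```text
1192
1191 (bash) R 239 239 239 0 -1 4194368 93 0 0 0 0 0 0 0 20 0 1 0 65633 6160384 759 18446744073709551615 94431672225792 94431672949001 140734227360720 0 0 0 0 3670016 1132560123 0 0 0 17 2 0 0 0 0 0 94431673140976 94431673164920 94432283807744 140734227369086 140734227369101 140734227369101 140734227369966 0
flT.png
ov_scene.png
ov_top.png
s2.png
s3.png
s4.png
s7.png
s9.png
scc.png
scene0.png
stopS.png
stopT.png
t1.png
top0.png
topc.png
topc2.png
w1.png
w1o.png
w2.png
w3.png
w4.png
w5.png
w6.png
w7.png
w8.png
w9.png
wrist0.png
```

```bash
kill -- -$(cat /tmp/bash_jobs.1000/2c28325017b3/pid); sleep 3; timeout 100 python3 - <<'E'
from rig import *
import time
a=time.time();t=state()["t"];print(t);print(time.time()-a);snapshot("scene");print(time.time()-a,state()["t"])
E
```

```text
18.15
0.0016336441040039062
2.6881163120269775 18.2
```

Snapshots are slow in wall time; I'll let time pass with move rows instead.

jog_arm(rows=[[0,0,0,0,0,0,0],[0,0,0,0,0,0,0],[0,0,0,0,0,0,0],[0,0,0,0,0,0,0],[0,0,0,0,0,0,0],[0,0,0,0,0,0,0],[0,0,0,0,0,0,0],[0,0,0,0,0,0,0],[0,0,0,0,0,0,0],[0,0,0,0,0,0,0],[0,0,0,0,0,0,0],[0,0,0,0,0,0,0]])

```text
t: 19.4
eef_pos: [0.4511, -0.0457, 0.2546]
eef_rot: [-3.114, -0.409, 0.004]
ft_force: [-0.1, 0.6, -0.2]
opening: 0.009
```

jog_arm(rows=[[0,0,0,0,0,0,0],[0,0,0,0,0,0,0],[0,0,0,0,0,0,0],[0,0,0,0,0,0,0],[0,0,0,0,0,0,0],[0,0,0,0,0,0,0],[0,0,0,0,0,0,0],[0,0,0,0,0,0,0],[0,0,0,0,0,0,0],[0,0,0,0,0,0,0],[0,0,0,0,0,0,0],[0,0,0,0,0,0,0]])

```text
t: 20.6
eef_pos: [0.4511, -0.0457, 0.2546]
eef_rot: [-3.114, -0.409, 0.004]
ft_force: [-0.9, -0.4, 0.7]
opening: 0.008
```

jog_arm(rows=[[0,0,0,0,0,0,0],[0,0,0,0,0,0,0],[0,0,0,0,0,0,0],[0,0,0,0,0,0,0],[0,0,0,0,0,0,0],[0,0,0,0,0,0,0],[0,0,0,0,0,0,0],[0,0,0,0,0,0,0],[0,0,0,0,0,0,0],[0,0,0,0,0,0,0],[0,0,0,0,0,0,0],[0,0,0,0,0,0,0]])

```text
t: 21.8
eef_pos: [0.4511, -0.0456, 0.2545]
eef_rot: [-3.114, -0.409, 0.004]
ft_force: [0.1, 0.7, -0.3]
opening: 0.005
```

jog_arm(rows=[[0,0,0,0,0,0,0],[0,0,0,0,0,0,0],[0,0,0,0,0,0,0],[0,0,0,0,0,0,0],[0,0,0,0,0,0,0],[0,0,0,0,0,0,0],[0,0,0,0,0,0,0],[0,0,0,0,0,0,0],[0,0,0,0,0,0,0],[0,0,0,0,0,0,0],[0,0,0,0,0,0,0],[0,0,0,0,0,0,0]])

```text
t: 23.0
eef_pos: [0.4511, -0.0457, 0.2545]
eef_rot: [-3.114, -0.409, 0.004]
ft_force: [-0.5, -0.8, 0.2]
opening: 0.007
```

jog_arm(rows=[[0,0,0,0,0,0,0],[0,0,0,0,0,0,0],[0,0,0,0,0,0,0],[0,0,0,0,0,0,0],[0,0,0,0,0,0,0],[0,0,0,0,0,0,0],[0,0,0,0,0,0,0],[0,0,0,0,0,0,0],[0,0,0,0,0,0,0],[0,0,0,0,0,0,0],[0,0,0,0,0,0,0],[0,0,0,0,0,0,0]])

```text
t: 24.2
eef_pos: [0.4511, -0.0457, 0.2546]
eef_rot: [-3.114, -0.409, 0.004]
ft_force: [0.8, -0.5, 0.3]
opening: 0.005
```

jog_arm(rows=[[0,0,0,0,0,0,0],[0,0,0,0,0,0,0],[0,0,0,0,0,0,0],[0,0,0,0,0,0,0],[0,0,0,0,0,0,0],[0,0,0,0,0,0,0],[0,0,0,0,0,0,0],[0,0,0,0,0,0,0],[0,0,0,0,0,0,0],[0,0,0,0,0,0,0],[0,0,0,0,0,0,0],[0,0,0,0,0,0,0]])

```text
t: 25.4
eef_pos: [0.4511, -0.0457, 0.2545]
eef_rot: [-3.114, -0.409, 0.004]
ft_force: [0.4, -0.4, -1.0]
opening: 0.004
```

jog_arm(rows=[[0,0,0,0,0,0,0],[0,0,0,0,0,0,0],[0,0,0,0,0,0,0],[0,0,0,0,0,0,0],[0,0,0,0,0,0,0],[0,0,0,0,0,0,0],[0,0,0,0,0,0,0],[0,0,0,0,0,0,0],[0,0,0,0,0,0,0],[0,0,0,0,0,0,0],[0,0,0,0,0,0,0],[0,0,0,0,0,0,0]])

```text
t: 26.6
eef_pos: [0.4511, -0.0457, 0.2545]
eef_rot: [-3.114, -0.409, 0.004]
ft_force: [-0.1, 0.6, 0.2]
opening: 0.004
```

jog_arm(rows=[[0,0,0,0,0,0,0],[0,0,0,0,0,0,0],[0,0,0,0,0,0,0],[0,0,0,0,0,0,0],[0,0,0,0,0,0,0],[0,0,0,0,0,0,0],[0,0,0,0,0,0,0],[0,0,0,0,0,0,0],[0,0,0,0,0,0,0],[0,0,0,0,0,0,0],[0,0,0,0,0,0,0],[0,0,0,0,0,0,0]])

```text
t: 27.8
eef_pos: [0.4511, -0.0457, 0.2545]
eef_rot: [-3.114, -0.409, 0.004]
ft_force: [0.7, 0.1, 0.8]
opening: 0.004
```

```bash
python3 - <<'E'
from rig import *
from h import *
d=snapshot("scene");crop(d,200,140,400,300,4,"pics/s10.png")
d=snapshot("wrist");crop(d,0,0,560,420,1.4,"pics/w10.png")
print(state()["t"],state()["ft_force"])
E
```

```text
27.9 [ 0.42249658  0.44123905 -0.27332433]
```

View pics/w10.png

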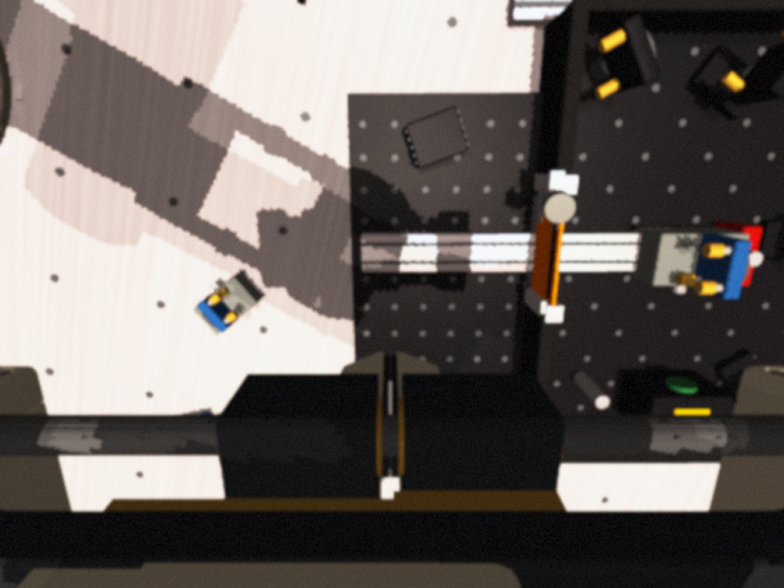

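View pics/s10.png

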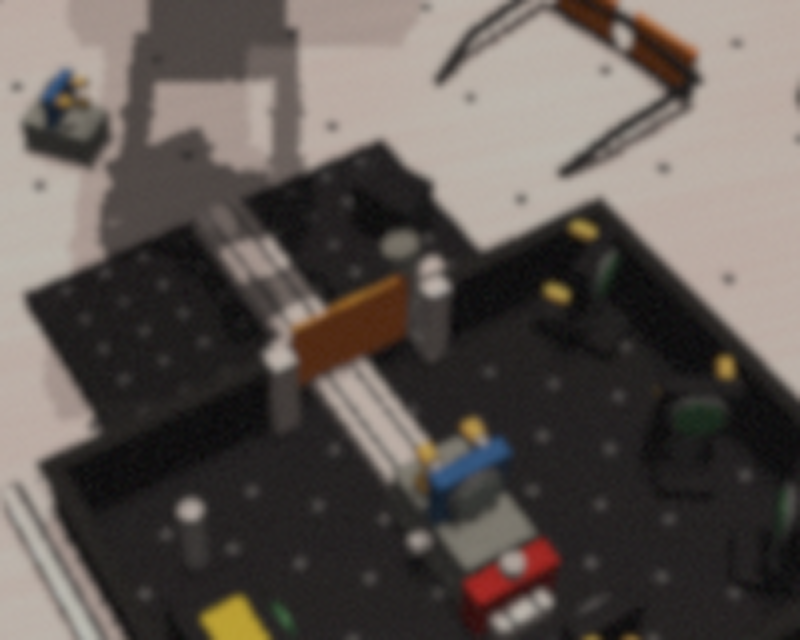

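jog_arm(rows=[[0,0,0,0,0,0,0],[0,0,0,0,0,0,0],[0,0,0,0,0,0,0],[0,0,0,0,0,0,0],[0,0,0,0,0,0,0],[0,0,0,0,0,0,0],[0,0,0,0,0,0,0],[0,0,0,0,0,0,0],[0,0,0,0,0,0,0],[0,0,0,0,0,0,0],[0,0,0,0,0,0,0],[0,0,0,0,0,0,0]])

```text
t: 29.1
eef_pos: [0.4511, -0.0457, 0.2545]
eef_rot: [-3.114, -0.409, 0.004]
ft_force: [-0.1, 0.2, 0.6]
opening: 0.005
```

jog_arm(rows=[[0,0,0,0,0,0,0],[0,0,0,0,0,0,0],[0,0,0,0,0,0,0],[0,0,0,0,0,0,0],[0,0,0,0,0,0,0],[0,0,0,0,0,0,0],[0,0,0,0,0,0,0],[0,0,0,0,0,0,0],[0,0,0,0,0,0,0],[0,0,0,0,0,0,0],[0,0,0,0,0,0,0],[0,0,0,0,0,0,0]])

```text
t: 30.3
eef_pos: [0.4511, -0.0457, 0.2545]
eef_rot: [-3.114, -0.409, 0.004]
ft_force: [0.6, 0.5, 0.0]
opening: 0.0
```

jog_arm(rows=[[0,0,0,0,0,0,0],[0,0,0,0,0,0,0],[0,0,0,0,0,0,0],[0,0,0,0,0,0,0],[0,0,0,0,0,0,0],[0,0,0,0,0,0,0],[0,0,0,0,0,0,0],[0,0,0,0,0,0,0],[0,0,0,0,0,0,0],[0,0,0,0,0,0,0],[0,0,0,0,0,0,0],[0,0,0,0,0,0,0]])

```text
t: 31.5
eef_pos: [0.4511, -0.0456, 0.2545]
eef_rot: [-3.114, -0.409, 0.004]
ft_force: [-0.3, 0.1, -0.2]
opening: 0.006
```

```bash
python3 - <<'E'
from rig import *
from h import *
import pickle
d=snapshot("scene");D=pickle.load(open("D.pkl","rb"))["scene"]
o=lambda f:((f[...,0].astype(int)-f[...,2]>50)&(f[...,0]>75))[205:245,265:312]
a=o(D["frame"]);b=o(d["frame"]);print("orange before/after",a.sum(),b.sum(),"IoU",(a&b).sum()/(a|b).sum())
A=D["frame"][190:260,255:320];B=d["frame"][190:260,255:320];cv2.imwrite("pics/cmp.png",cv2.resize(np.hstack([A,B])[:,:,::-1],None,fx=6,fy=6,interpolation=cv2.INTER_CUBIC))
O=np.array([.5703,-.0074]);y=.2644
w=snapshot("wrist")
pickle.dump(w,open("W2.pkl","wb"))
S=np.array([[np.cos(y),-np.sin(y)],[np.sin(y),np.cos(y)]])
im=cv2.resize(w["frame"],None,fx=1.4,fy=1.4,interpolation=cv2.INTER_CUBIC)[:,:,::-1].copy()
P=lambda a,b,z:np.r_[O+S@np.array([a,b]),z]
def L(a,b,c):
    u=[tuple(int(x) for x in (proj(w,P(*q))+.5)*1.4) for q in(a,b)];cv2.line(im,u[0],u[1],c,1)
q=[(.09,.0215,.056),(.16,.0215,.056),(.16,-.0215,.056),(.09,-.0215,.056)]
for i in range(4):L(q[i],q[(i+1)%4],(0,255,0))
L((-.001,.05,.084),(-.001,-.031,.084),(255,255,0))
cv2.imwrite("pics/w11.png",cv2.resize(im[150:350,420:784],None,fx=2.1,fy=2.1))
print(state()["t"])
E
```

```text
orange before/after 384 388 IoU 0.9896907216494846
31.6
```

View pics/cmp.png

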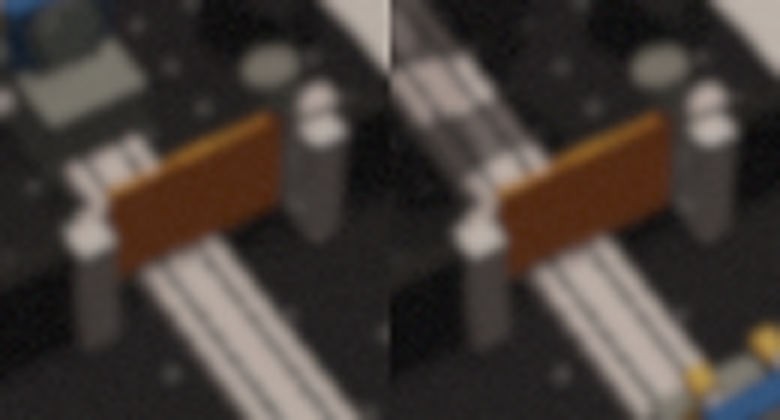

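View pics/w11.png

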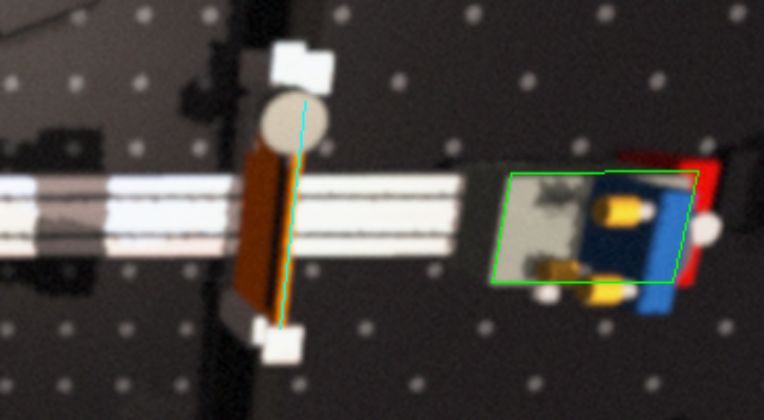

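Flap matches its shut silhouette (IoU 0.99), the carriage sits on the predicted home outline. Handing in.

```bash
python3 -c "
from rig import *
print(sign_off())"
```

```text
the job is handed in; nothing more can be done
None
```

The carriage is in the tray against the red end stop and the flap has fallen shut. I handed the job in at 31.6 s of the 72 s allowed; it reports no verdict.

- **What I did:** With shut fingers I pushed the flap to its open stop, where the force rose to about 30 N with almost no further movement. I then went over the carriage and pushed its rear face along the rail to the end stop (hard contact, about 17 N). I backed out and lifted clear while the flap was still well open, and left it to close on its own.
- **Last checks:** The flap's outline in the scene camera matches its starting shut outline (overlap 0.99). The carriage fits the predicted home outline in the wrist camera and touches the stop. The arm was clear, with forces at noise level.
- **Bystanders:** I checked these only by eye. The goggles, beam dump and post looked undisturbed in the last pictures. The lens jar, optic box, post holder and screwdriver were not in those crops, but the arm went nowhere near them.
- **Problems:** Waiting with camera calls was too slow in real time, so I stopped that script and let the rest of the wait pass with hold-still moves. No check failed or disagreed.

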